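# Clear a blocked workshop extraction duct with a hook rod

## Robot

A 7-joint arm with a two-finger parallel gripper is mounted at the origin on the work surface. World frame = base frame: x ahead of the robot, y to its left, z up, the work surface at z = 0. Lengths are in m, angles in rad, forces in N, time in s.
With the tool pointing down it reaches from about 0.4 to 0.9 m from the base axis. Payload 5.6 kg.
Tool frame: the origin (TCP) lies midway between the tips of the shut fingers; the grasp point (between the pads) lies robot.hold_point_z behind it (robot.hold_point_z is the distance from the TCP to the grasp point, in m); z points along the fingers, y is the direction in which the jaws open and shut (so a half turn about z gives the same grasp; the last joint's range is limited). The gripper opens to 92 mm and grips with 3 to 60 N. Pads are 20 mm wide; open, the fingers measure 128 mm over their backs; the gripper's body (75 mm by 189 mm) begins 69 mm behind the grasp point.
Start: joints at [-1.217, 0.468, -0.012, 1.603, 0.006, 1.071, -0.056], TCP at [0.251, 0.599, 0.215] pointing down, gripper open.
Joint ranges: [-2.53, 2.53], [-0.31, 2.02], [-1.57, 1.55], [0.28, 2.44], [-1.29, 4.43], [0.15, 1.84], [-2.92, 2.92]. Speed limits (rad/s): [2.57, 2.57, 3.14, 3.14, 3.14, 3.14, 3.14].

## Interface

Orientations are given as a unit quaternion [w, x, y, z].
In Python, from rig import robot, cams, job, sensors gives the robot as it stands. The module is installed in compiled form; this text tells all that it offers. Calls block until the motion is done:
- robot.movep(position, orientation): joint-space move of the TCP to a pose.
- robot.move_linear(position, rot=None, velocity=0.15, contact_N=None): straight line of the TCP; rot=None keeps the orientation; velocity is the mean speed in m/s. With contact_N (N) it stops when the force on the tool has changed by that much, and returns True; else False.
- robot.move_joints(angles): joint-space move.
- robot.grip(opening): opening from 0.0 (shut) to 1.0 (fully open); the grip force is fixed at half the most; returns when the fingers have stopped.
- robot.sleep(seconds).
- robot.solve_ik(position, orientation): joint angles nearest the present ones, or None.
- cams.camera(name): name is "scene" or "top"; returns a dict with "pixels" (480x640x3 uint8, blue, green, red), "range_z" (480x640 float32, m along the optical axis (not along the pixel's ray), 0 where there is no reading), "fx", "fy", "cx", "cy" (pixels), "k1" (the pictures are not rectified: a ray, as slopes to the right and down, at radius r is drawn at 1 + k1 r^2 times it, then the intrinsics apply), "origin" and "rotation" of the camera in the world. Camera axes: x right, y down, z forward; pixel columns grow to the right and rows downward; lengths in m; the calibration is good to about 2 mm. A picture is of the moment at which its call begins.
A pose or a line that the arm cannot do raises robot.IKError and nothing moves.
- job.job_done(): hands the job in, once; it reports no verdict.
Readings, each from a call of its own:
- sensors.get_clock(): time.
- sensors.get_q(): joint angles.
- sensors.get_joint_velocities(): joint speeds.
- sensors.get_joint_efforts(): joint torques, N m.
- sensors.get_position(): TCP position.
- sensors.get_orientation(): TCP orientation.
- sensors.get_contact_force(): force on the tool from outside, world axes, zero at the start.
- sensors.get_moment(): the same for the moment, N m.
- sensors.get_opening(): opening from 0.0 (shut) to 1.0 (fully open).
Only numpy, scipy, OpenCV 4.12 (cv2) and the standard library are available. Lean on these libraries where they do the work, as an engineer would, in place of code of your own. Each camera call takes 0.05 s, during which the arm holds its last target.

## Task

A pupil's black plywood tower-block plaque has been sucked down the clear dust-extraction duct. Take the hook rod from its cradle, reach into the open end of the duct, catch the plaque by its orange wire loop and draw it right out until it lies flat on the bench, clear of the duct; use only the hook on the plaque, never the gripper. Then lay the hook rod back in its cradle as you found it, leaving the other things on the bench where they are.

Things in the scene. Friction and masses are not known exactly. Their poses are not given: they have to be found in the camera images.
- duct: Clear plastic extraction duct, fixed on the bench. Bore 98 mm across, level, along own y: from the mouth (facing own +y) 420 mm to own -y, to a shut blast gate 150 wide, 190 high. Black collar 116 mm across, 22 mm long at the mouth. Origin on the bench below the mouth's centre; own z up. Bore: lowest line 9 mm above the bench, centre line 58 mm, highest line 107 mm.
- duct_mouth (a point): Centre of the duct's open mouth, on the bore's centre line, 58 mm above the bench; same axes as the duct.
- tower: Stray plaque, loose, about 50 g: black plywood with yellow windows, 50 wide (own x), 90 long (own y), 9 mm thick, a rigid orange wire loop fixed to its own +y end, bent up 35 degrees. Origin: centre of the underside; own z up. It starts flat on the bore's curved floor, loop to the mouth, underside 6 mm above the lowest line, so a hook can pass down through the loop. It drops 15 mm on leaving the mouth.
- loop (a point): Centre of the plaque's orange steel-wire loop, 55 mm from the plaque's origin along own +y and 14 mm above its underside; the loop is bent up, its far side 35 degrees above the plaque's plane (top 27 mm above the underside). The loop is a ring of 5 mm wire, 29 mm inside diameter, 39 mm outside. It starts 140 to 200 mm inside the mouth.
- tail (a point): Middle of the plaque's other end, 45 mm from its origin along own -y (100 mm from the loop's centre).
- hook_rod: Hook rod, loose, about 155 g. Wooden handle, flat sides, 24 wide (own x), 30 high (z), from own y -20 to +100 mm; from it an 8 mm rod runs along own -y to y = -300 mm and there turns straight down (own -z) as the hook. Origin on the rod's centre line, inside the handle near its front end: grip there from above, fingers closing along own x. Centre of mass 20 mm to own -y of it.
- hook_tip (a point): Lowest point of the hook's round end, 300 mm from the rod's origin along own -y and 40 mm below the rod's centre line (own z -40 mm). The turned-down end is 8 mm thick.
- cradle: Plywood cradle of the hook rod, fixed. Origin on the bench; at home the rod's origin is 75 mm above it, axes parallel. Base board 70 x 320 x 12 mm. Upright at own y +75 (16 mm thick): handle's underside rests at 60 mm height in a slot 32 mm wide, flaring to 65 mm at 84 mm height. Upright at own y -170 (14 mm thick): rod lies in a 90 degree V notch, 38 mm wide at its top, 94 mm high.
- house: Bystander: red plywood house plaque with an orange wire loop, 50 x 90 x 9 mm, lying on the bench; origin at the centre of its underside. Leave it alone.
- glue: Bystander: pale glue bottle with an orange cap, 60 mm across, 170 mm tall; origin at the centre of its underside.
- mallet: Bystander: hammer lying on the bench, about 0.26 m long.
- clamp: Bystander: steel duct clamp ring, 118 mm across, 22 mm high, lying flat; origin at its centre underneath.
- tape: Bystander: roll of masking tape lying flat, 104 mm across, 24 mm high; origin at its centre underneath.
- paint: Bystander: blue paint jar, 68 mm across, 85 mm tall; origin at the centre of its underside.

How it is judged:
By the outcome, as a careful person would: the job done as asked, in the order asked, and still so for the second after the job is handed in, with the robot touching nothing.
It also fails if it takes over 61 s, if anything falls off the work surface, if the arm or the gripper's body presses on something with over 40 N, if the wrist force passes 120 N, or if a joint passes its speed limit or range.

## Working session

There is one attempt and no reset: what is moved stays moved. The work goes in short steps, each a Python script; the robot and the scene stay as the last script left them, time stands still between calls to the robot, and variables do not carry over. Pictures are saved under pics/ and viewed, and the job is handed in when it is done.

```bash
mkdir -p pics; python3 - <<'E'
from rig import robot,cams,sensors
import cv2,numpy as np
for n in("scene","top"):
    c=cams.camera(n); cv2.imwrite(f"pics/{n}0.png",c["pixels"]); np.savez(f"{n}0.npz",**c)
    print(n,c["fx"],c["fy"],c["cx"],c["cy"],c["k1"],c["origin"],np.round(c["rotation"],4).tolist())
print(robot.hold_point_z,sensors.get_clock(),sensors.get_orientation())
E
```

```text
scene 566.328215933474 566.328215933474 325.3008305187844 239.32471220751935 -0.055013669260087654 [1.44897516 0.60685364 1.30688637] [-0.1661, 0.4694, 0.8149, -0.2965]
top 545.8872899318314 545.8872899318314 316.4420996811303 229.8143458065931 -0.14415269260421584 [0.32752942 0.0694144  1.5871003 ] [0.0543, -0.7022, 0.7083, -0.0474]
0.0187 0.1 [-9.72542613e-05  1.97141640e-01  9.80374696e-01 -7.87162029e-04]
```

View pics/scene0.png

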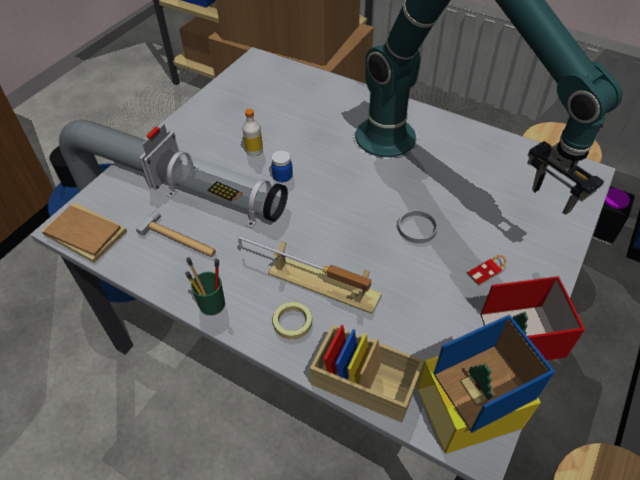

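View pics/top0.png

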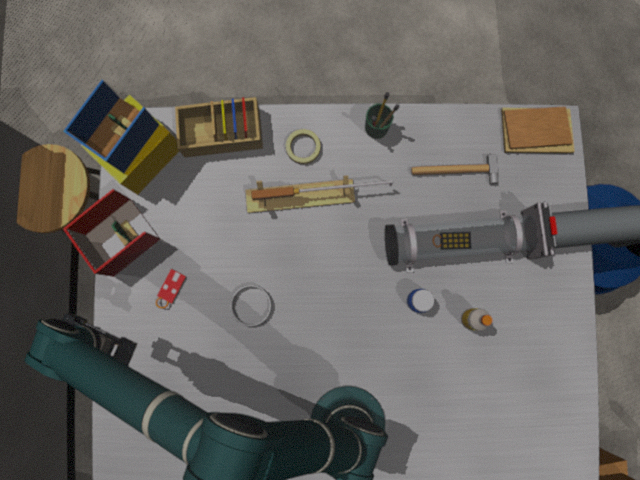

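The scene picture shows the duct mouth at about (272,202), the rod in its cradle from (240,240) to (370,280), and the plaque inside the duct at about (225,190). In the top view the mouth is at about (390,244), the plaque at (455,240) and the cradle at about (300,193). Next I'll zoom in to measure them.

```bash
cat > h.py <<'E'
import numpy as np,cv2
from scipy.spatial.transform import Rotation as R
def load(n): return dict(np.load(n,allow_pickle=True))
def rot(c):
    q=c["rotation"]; return R.from_quat([q[1],q[2],q[3],q[0]]).as_matrix()
def ray(c,u,v):
    d=np.array([(u-c["cx"])/c["fx"],(v-c["cy"])/c["fy"]]);s=d.copy()
    for _ in range(20): s=d/(1+c["k1"]*(s@s))
    r=rot(c)@np.array([s[0],s[1],1.]); return np.array(c["origin"]),r
def onz(c,u,v,z):
    o,r=ray(c,u,v); return o+r*(z-o[2])/r[2]
def proj(c,p):
    q=rot(c).T@(np.array(p)-c["origin"]); s=q[:2]/q[2]; s=s*(1+c["k1"]*(s@s))
    return np.array([c["fx"]*s[0]+c["cx"],c["fy"]*s[1]+c["cy"]])
def tri(c1,p1,c2,p2):
    o1,r1=ray(c1,*p1);o2,r2=ray(c2,*p2)
    t=np.linalg.lstsq(np.stack([r1,-r2],1),o2-o1,rcond=None)[0]
    a=o1+t[0]*r1;b=o2+t[1]*r2; return (a+b)/2,np.linalg.norm(a-b)
def crop(c,u0,v0,w,h,k,fn):
    im=c["pixels"][v0:v0+h,u0:u0+w]; cv2.imwrite(fn,cv2.resize(im,None,fx=k,fy=k,interpolation=cv2.INTER_CUBIC))
E
python3 - <<'E'
from h import *
t=load("top0.npz");s=load("scene0.npz")
crop(t,235,165,165,60,4.8,"pics/tc.png"); crop(t,375,195,190,85,4.2,"pics/td.png")
crop(s,230,225,160,95,5,"pics/sc.png"); crop(s,130,115,165,115,4.8,"pics/sd.png")
E
```

```text
(no output)
```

View pics/tc.png

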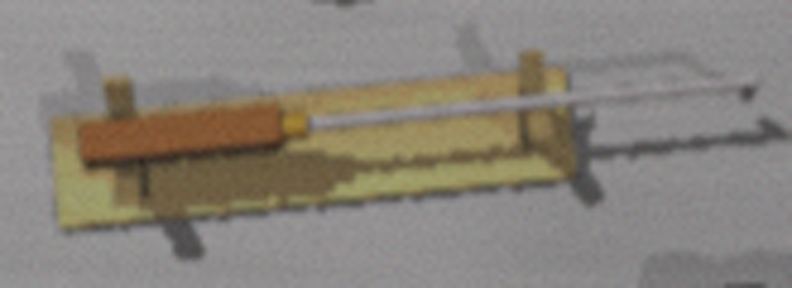

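View pics/td.png

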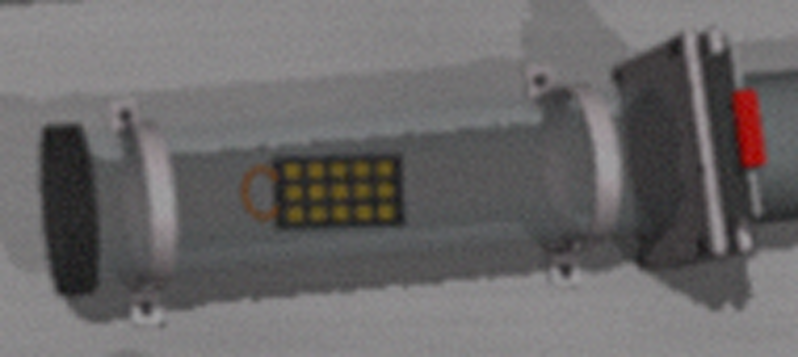

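View pics/sc.png

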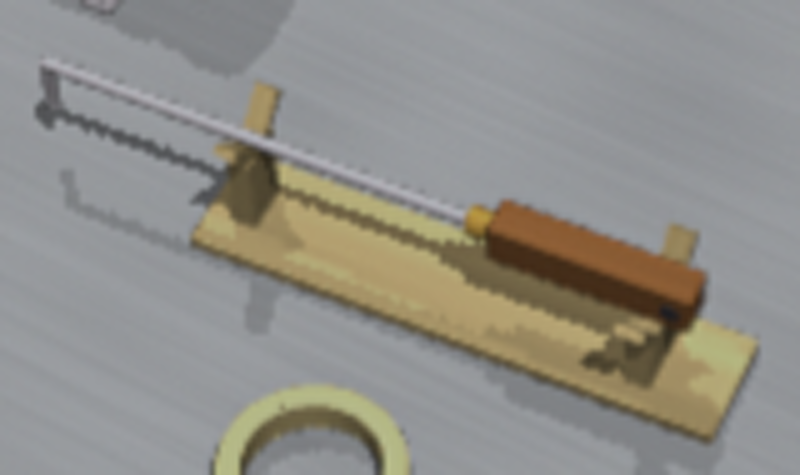

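View pics/sd.png

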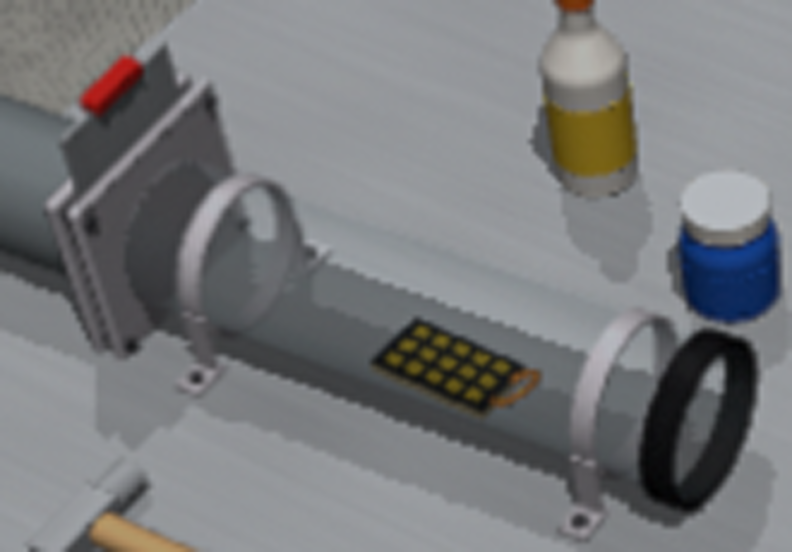

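```bash
python3 - <<'E'
from h import *
t=load("top0.npz");s=load("scene0.npz")
np.set_printoptions(precision=4,suppress=True)
# handle
for n,c,win in(("top",t,(235,165,165,60)),("scene",s,(230,225,160,95))):
    u0,v0,w,h=win
    im=c["pixels"][v0:v0+h,u0:u0+w]; hsv=cv2.cvtColor(im,cv2.COLOR_BGR2HSV)
    m=((hsv[...,0]<=13)&(hsv[...,1]>135)).astype(np.uint8)
    k,l,st,ce=cv2.connectedComponentsWithStats(m); i=1+np.argmax(st[1:,4]); 
    pts=np.argwhere(l==i)[:,::-1].astype(np.float32)+[u0,v0]; r=cv2.minAreaRect(pts.astype(np.float32)); print(n,st[i],r)
    if n=="top":
        b=cv2.boxPoints(r); print([onz(c,*p,0.09) for p in b])
g=lambda c,u0,v0,k,pts:[((x+.5)/k+u0-.5,(y+.5)/k+v0-.5) for x,y in pts]
# rod centreline top: ferrule to hook bend
a=g(t,235,165,4.8,[(320,123),(560,101),(745,80)]); b=[onz(t,*p,.075) for p in a]; print("rod top@.075",b)
d=b[2]-b[0]; print("rod yaw of -y",np.degrees(np.arctan2(d[1],d[0])))
a2=g(s,230,225,5,[(462,216),(50,64)]); print("rod scene@.075",[onz(s,*p,.075) for p in a2]); print("tri bend",tri(t,a[2],s,a2[1]))
# cradle base corners top z=.012
bc=g(t,235,165,4.8,[(52,118),(63,230),(577,178),(568,70)]);print("base",[onz(t,*p,.012) for p in bc])
bs=g(s,230,225,5,[(192,240),(712,440),(757,345)]);print("base scene (top face)",[onz(s,*p,.012) for p in bs])
# duct feet
f=g(t,375,195,4.2,[(125,115),(147,310),(540,78),(565,270)]);F=[onz(t,*p,.005) for p in f];print("feet",F)
m1=(F[0]+F[1])/2;m2=(F[2]+F[3])/2;e=m2-m1;print("mid",m1,m2,"dir",np.degrees(np.arctan2(e[1],e[0])),[np.degrees(np.arctan2(*(x[1::-1]))) for x in(F[1]-F[0],F[3]-F[2])])
fs=g(s,130,115,4.8,[(580,521),(200,378)]);print("feet scene",[onz(s,*p,.005) for p in fs])
# loop
for n,c,win in(("top",t,(425,225,25,30)),("scene",s,(225,188,25,20))):
    u0,v0,w,h=win;im=c["pixels"][v0:v0+h,u0:u0+w].astype(int)
    print(n);x=im[...,2]-im[...,0]
    m=(x>25)&(im[...,1]-im[...,0]<0.6*x); 
    p=np.argwhere(m)[:,::-1]+[u0,v0];print(p.min(0),p.max(0),len(p))
E
```

```text
top [ 17  22  42  11 211] ((272.3620910644531, 192.528564453125), (7.529483318328857, 41.19436264038086), 84.64418029785156)
[array([0.6573, 0.265 , 0.09  ]), array([0.667 , 0.1494, 0.09  ]), array([0.6455, 0.1475, 0.09  ]), array([0.6358, 0.2627, 0.09  ])]
scene [128  60   5   3   6] ((360.0, 285.5), (3.4785051345825195, 2.2135941982269287), 18.43494987487793)
rod top@.075 [array([0.6603, 0.1254, 0.075 ]), array([ 0.6722, -0.0164,  0.075 ]), array([ 0.6841, -0.1263,  0.075 ])]
rod yaw of -y -84.60793712997983
rod scene@.075 [array([0.6605, 0.1254, 0.075 ]), array([ 0.6846, -0.1324,  0.075 ])]
tri bend (array([ 0.685 , -0.1284,  0.0771]), np.float64(0.00548195372256841))
base [array([0.6793, 0.2933, 0.012 ]), array([0.6091, 0.2856, 0.012 ]), array([ 0.6382, -0.0295,  0.012 ]), array([ 0.7061, -0.0252,  0.012 ])]
base scene (top face) [array([ 0.7115, -0.0234,  0.012 ]), array([0.6827, 0.2934, 0.012 ]), array([0.6156, 0.2867, 0.012 ])]
feet [array([ 0.5776, -0.1748,  0.005 ]), array([ 0.4408, -0.186 ,  0.005 ]), array([ 0.6016, -0.4736,  0.005 ]), array([ 0.4647, -0.484 ,  0.005 ])]
mid [ 0.5092 -0.1804  0.005 ] [ 0.5332 -0.4788  0.005 ] dir -85.404285836192 [np.float64(-175.2957911318583), np.float64(-175.64458581455656)]
feet scene [array([ 0.578, -0.179,  0.005]), array([ 0.6005, -0.476 ,  0.005 ])]
top
[432 234] [440 247] 42
scene
[232 192] [242 199] 32
```

```bash
python3 - <<'E'
from h import *
t=load("top0.npz");s=load("scene0.npz")
np.set_printoptions(precision=4,suppress=True)
g=lambda c,u0,v0,k,pts:[((x+.5)/k+u0-.5,(y+.5)/k+v0-.5) for x,y in pts]
# loop outer ring bbox centres; z of loop centre .029
lt=g(t,375,195,4.2,[(243,192),(262,192),(262,166),(262,220)]);
print("loop top far edge @.042",onz(t,*lt[0],.040),"mid@.029",onz(t,*lt[1],.029),[onz(t,*p,.029) for p in lt[2:]])
wt=g(t,375,195,4.2,[(276,157),(400,156),(404,222),(276,227)])
W=[onz(t,*p,.024) for p in wt];print("plaque corners@.024",W, "front mid",(W[0]+W[3])/2,"back",(W[1]+W[2])/2)
ws=g(s,130,115,4.8,[(418,318),(525,360),(488,410),(375,360)])
W=[onz(s,*p,.024) for p in ws];print("scene",W,"front",(W[1]+W[2])/2,"back",(W[0]+W[3])/2)
ls=g(s,130,115,4.8,[(536,373),(518,387)]);print("loop scene far",onz(s,*ls[0],.040),onz(s,*ls[1],.029))
m=g(s,130,115,4.8,[(712,420)]);print("mouth scene",onz(s,*m[0],.058))
m=g(t,375,195,4.2,[(46,127),(60,290),(50,208)]);print("mouth top",onz(t,*m[0],.10),onz(t,*m[1],.058),onz(t,*m[2],.058))
for n,p,z in(("house",(171,288),.009),("clamp",(252,305),.011),("clampL",(252,284),.022),("clampR",(273,305),.022),("tape",(303,147),.024),("paint",(422,300),.085),("mallet",(415,170),.01)): print(n,onz(t,*p,z))
from rig import robot,sensors
o=sensors.get_orientation();print(R.from_quat([o[1],o[2],o[3],o[0]]).as_matrix())
E
```

```text
loop top far edge @.042 [ 0.5181 -0.2489  0.04  ] mid@.029 [ 0.5193 -0.2644  0.029 ] [array([ 0.5374, -0.2651,  0.029 ]), array([ 0.4999, -0.2637,  0.029 ])]
plaque corners@.024 [array([ 0.5442, -0.2762,  0.024 ]), array([ 0.5441, -0.3637,  0.024 ]), array([ 0.4979, -0.3643,  0.024 ]), array([ 0.4955, -0.2743,  0.024 ])] front mid [ 0.5199 -0.2753  0.024 ] back [ 0.521 -0.364  0.024]
scene [array([ 0.4955, -0.3682,  0.024 ]), array([ 0.492 , -0.2817,  0.024 ]), array([ 0.5414, -0.2758,  0.024 ]), array([ 0.5417, -0.3689,  0.024 ])] front [ 0.5167 -0.2788  0.024 ] back [ 0.5186 -0.3686  0.024 ]
loop scene far [ 0.51   -0.2574  0.04  ] [ 0.5182 -0.2676  0.029 ]
mouth scene [ 0.5018 -0.1236  0.058 ]
mouth top [ 0.555  -0.1077  0.1   ] [ 0.4511 -0.1193  0.058 ] [ 0.5064 -0.114   0.058 ]
house [0.3886 0.51   0.009 ]
clamp [0.3391 0.2711 0.011 ]
clampL [0.399 0.27  0.022]
clampR [0.3388 0.2095 0.022 ]
tape [0.8029 0.1218 0.024 ]
paint [ 0.3478 -0.205   0.085 ]
mallet [ 0.7334 -0.2112  0.01  ]
[[-0.9223  0.3865 -0.0005]
 [ 0.3865  0.9223 -0.0015]
 [-0.0001 -0.0016 -1.    ]]
```

```bash
cat >> h.py <<'E'
def ori(psi_deg,flip):
    p=np.radians(psi_deg); ox=np.array([np.cos(p),np.sin(p),0])*flip; z=np.array([0,0,-1.]); x=np.cross(ox,z)
    q=R.from_matrix(np.stack([x,ox,z],1)).as_quat(); return [q[3],q[0],q[1],q[2]]
E
python3 - <<'E'
from h import *
from rig import robot,sensors
for f in(1,-1):
  for p in([.6565,.169,.2],[.6565,.169,.0563],[.48,.2,.15],[.494,.033,.05],[.47,.32,.03]):
    j=robot.solve_ik(p,ori(5,f)); print(f,p,None if j is None else np.round(j,2))
E
```

```text
1 [0.6565, 0.169, 0.2] [-0.59  0.55  0.42  1.56 -0.24  1.08 -0.02]
1 [0.6565, 0.169, 0.0563] [-0.56  0.71  0.38  1.65 -0.33  0.84  0.04]
1 [0.48, 0.2, 0.15] [-0.78  0.34  0.39  2.   -0.17  0.83 -0.21]
1 [0.494, 0.033, 0.05] [-0.47  0.48  0.41  2.11 -0.33  0.61  0.26]
1 [0.47, 0.32, 0.03] [-0.84  0.59  0.23  1.93 -0.21  0.64 -0.38]
-1 [0.6565, 0.169, 0.2] [-0.16  0.54 -0.21  1.53  0.12  1.08  2.84]
-1 [0.6565, 0.169, 0.0563] [-0.1   0.71 -0.29  1.62  0.25  0.85  2.74]
-1 [0.48, 0.2, 0.15] [-0.26  0.35 -0.23  1.97  0.11  0.84  2.67]
-1 [0.494, 0.033, 0.05] [-1.06  0.98  1.34  2.14 -1.15  1.09 -2.15]
-1 [0.47, 0.32, 0.03] [-0.4   0.62 -0.34  1.9   0.31  0.67  2.31]
```

```bash
python3 - <<'E'
from h import *
from rig import robot,sensors,cams
np.set_printoptions(precision=4,suppress=True)
q=ori(5,1)
robot.movep([.6565,.169,.2],q)
robot.move_linear([.6565,.169,.0563],velocity=.12,contact_N=8)
print(sensors.get_position(),sensors.get_clock())
robot.grip(0.0); print("open",sensors.get_opening(),sensors.get_contact_force(),sensors.get_position())
for n in("scene","top"):
    c=cams.camera(n); np.savez(f"{n}1.npz",**c); cv2.imwrite(f"pics/{n}1.png",c["pixels"])
robot.move_linear([.6565,.169,.1463],velocity=.1)
print("lift",sensors.get_opening(),sensors.get_contact_force(),sensors.get_moment(),sensors.get_clock())
for n in("scene","top"):
    c=cams.camera(n); np.savez(f"{n}2.npz",**c); cv2.imwrite(f"pics/{n}2.png",c["pixels"])
s=load("scene2.npz");crop(s,210,170,200,150,4,"pics/s2.png")
t=load("top2.npz");crop(t,235,150,200,150,4,"pics/t2.png")
E
```

```text
[0.6572 0.1691 0.0573] 3.575
open 0.2576604780205295 [-0.4277 -0.0068 -0.3109] [0.6564 0.169  0.0562]
lift 0.26045822234038263 [ 0.6575  0.0497 -2.0009] [-0.0396  0.0959  0.0342] 5.7583
```

View pics/s2.png

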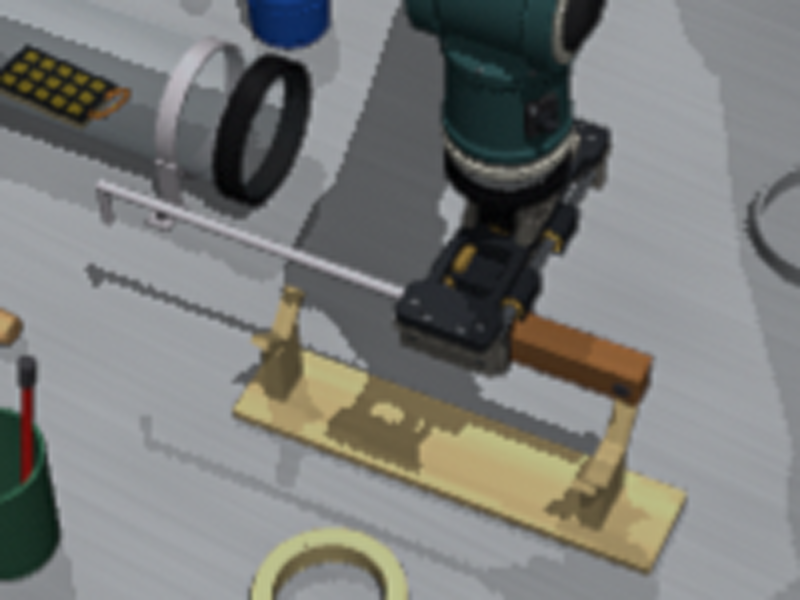

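View pics/t2.png

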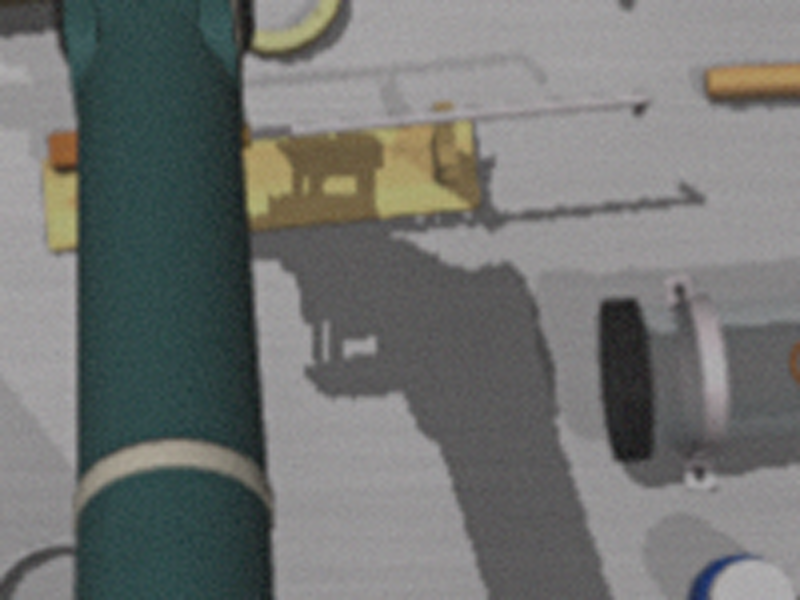

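The rod is held, with its bend at (107,185) and tip at (108,221) in the scene crop and its bend at (638,101) in the top crop. I'll triangulate the hook relative to the TCP.

```bash
python3 - <<'E'
from h import *
np.set_printoptions(precision=4,suppress=True)
t=load("top2.npz");s=load("scene2.npz")
g=lambda u0,v0,k,x,y:((x+.5)/k+u0-.5,(y+.5)/k+v0-.5)
print("bend",tri(t,g(235,150,4,638,101),s,g(210,170,4,106,186)))
print("tip",tri(t,g(235,150,4,640,109),s,g(210,170,4,108,221)))
print("rod mid top@.165",onz(t,*g(235,150,4,400,119),.165),onz(t,*g(235,150,4,630,101),.165))
print("rod scene@.165",onz(s,*g(210,170,4,390,291),.165),onz(s,*g(210,170,4,106,186),.165))
E
```

```text
bend (array([ 0.682 , -0.1292,  0.1639]), np.float64(0.005190702611466238))
tip (array([ 0.6843, -0.1338,  0.1278]), np.float64(0.0015363393929375524))
rod mid top@.165 [0.6693 0.0329 0.165 ] [ 0.6804 -0.1214  0.165 ]
rod scene@.165 [0.6661 0.0849 0.165 ] [ 0.6836 -0.1311  0.165 ]
```

```bash
python3 - <<'E'
from h import *
from rig import robot,sensors,cams
np.set_printoptions(precision=4,suppress=True)
H=np.array([.0262,-.300])
def at(hx,hy,rodz): return [hx-H[0],hy-H[1],rodz-.0187]
robot.move_linear(at(.683,-.131,.22),velocity=.15)
robot.move_linear(at(.502,-.079,.22),velocity=.2)
robot.move_linear(at(.502,-.079,.094),velocity=.15)
f0=sensors.get_contact_force()
r=robot.move_linear(at(.5185,-.266,.094),velocity=.08,contact_N=5)
print(r,f0,sensors.get_contact_force(),sensors.get_position(),sensors.get_clock())
for n in("scene","top"):
    c=cams.camera(n); np.savez(f"{n}3.npz",**c)
s=load("scene3.npz");crop(s,190,150,160,120,5,"pics/s3.png")
t=load("top3.npz");crop(t,340,190,160,120,5,"pics/t3.png")
E
```

```text
False [ 0.1612 -0.2964 -0.5985] [ 0.1653 -0.4712 -1.6038] [0.4923 0.0343 0.0753] 10.9583
```

View pics/s3.png

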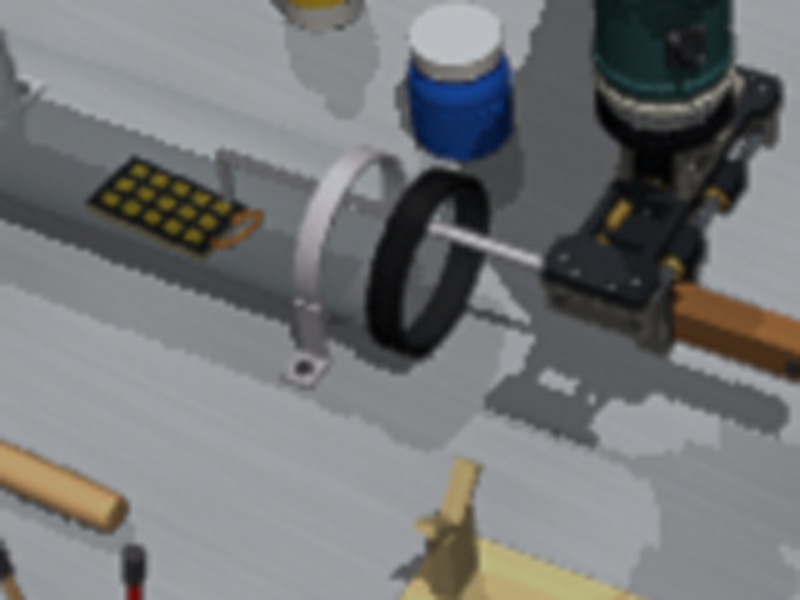

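View pics/t3.png

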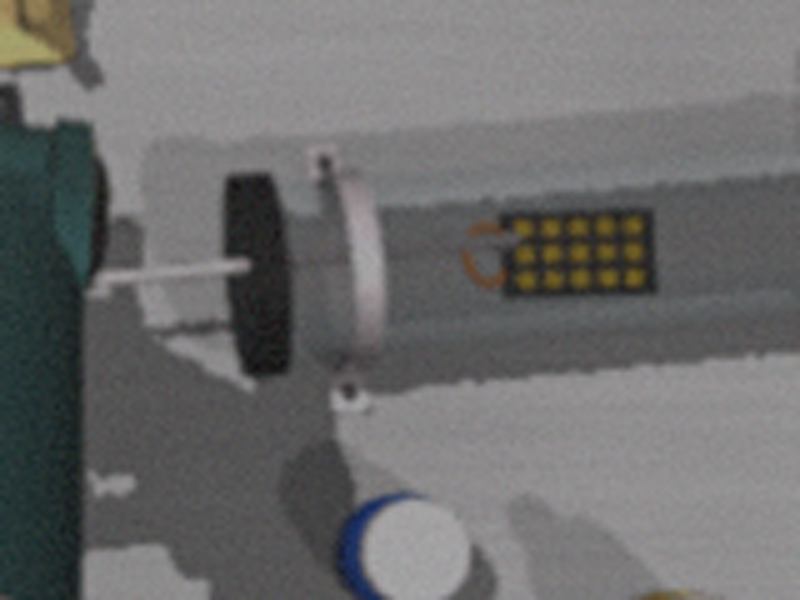

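```bash
python3 - <<'E'
from h import *
np.set_printoptions(precision=4,suppress=True)
t=load("top3.npz");s=load("scene3.npz")
G=lambda u0,v0,k,x,y:((x+.5)/k+u0-.5,(y+.5)/k+v0-.5)
print("bend top @.094",onz(t,*G(340,190,5,519,239),.098-.004),"loop centre top",onz(t,*G(340,190,5,486,254),.029))
print("bend scene@.094",onz(s,*G(190,150,5,222,153),.096),"tip scene",onz(s,*G(190,150,5,230,203),.056))
W=[onz(t,*G(340,190,5,x,y),.024) for x,y in((503,212),(505,296))];print("front mid",sum(W)/2,)
print("loop scene",onz(s,*G(190,150,5,258,218),.040),onz(s,*G(190,150,5,237,232),.029))
E
```

```text
bend top @.094 [ 0.5193 -0.2688  0.094 ] loop centre top [ 0.5191 -0.2638  0.029 ]
bend scene@.094 [ 0.5204 -0.269   0.096 ] tip scene [ 0.5232 -0.2672  0.056 ]
front mid [ 0.5197 -0.2755  0.024 ]
loop scene [ 0.5133 -0.2553  0.04  ] [ 0.5218 -0.2671  0.029 ]
```

Hook axis and loop centre both come out at about (0.519, -0.265), so I'm lowering the hook into the loop.

```bash
python3 - <<'E'
from h import *
from rig import robot,sensors,cams
np.set_printoptions(precision=4,suppress=True)
p=np.array(sensors.get_position());p[2]=.057-.0187
r=robot.move_linear(p,velocity=.04,contact_N=4)
print(r,sensors.get_contact_force(),sensors.get_position(),sensors.get_clock())
p=np.array(sensors.get_position())
if not r:
    r=robot.move_linear(p+[-.0024,.030,0],velocity=.04,contact_N=8)
    print(r,sensors.get_contact_force(),sensors.get_position(),sensors.get_clock())
for n in("scene","top"):
    c=cams.camera(n); np.savez(f"{n}4.npz",**c)
s=load("scene4.npz");crop(s,190,150,160,120,5,"pics/s4.png")
t=load("top4.npz");crop(t,340,190,160,120,5,"pics/t4.png")
E
```

```text
False [ 0.3631  0.2493 -1.0576] [0.4925 0.0342 0.0385] 12.1333
False [-0.4039 -0.2712 -1.3922] [0.4902 0.0641 0.0385] 13.0333
```

View pics/s4.png

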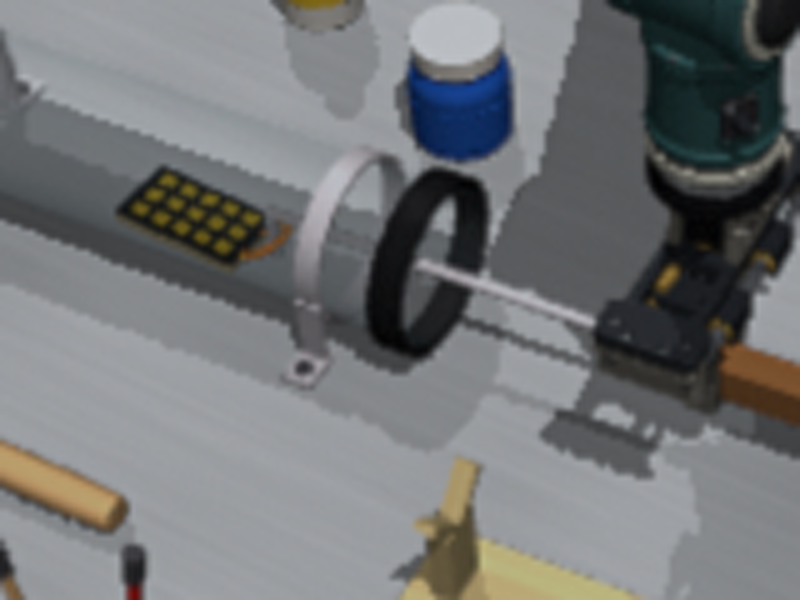

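View pics/t4.png

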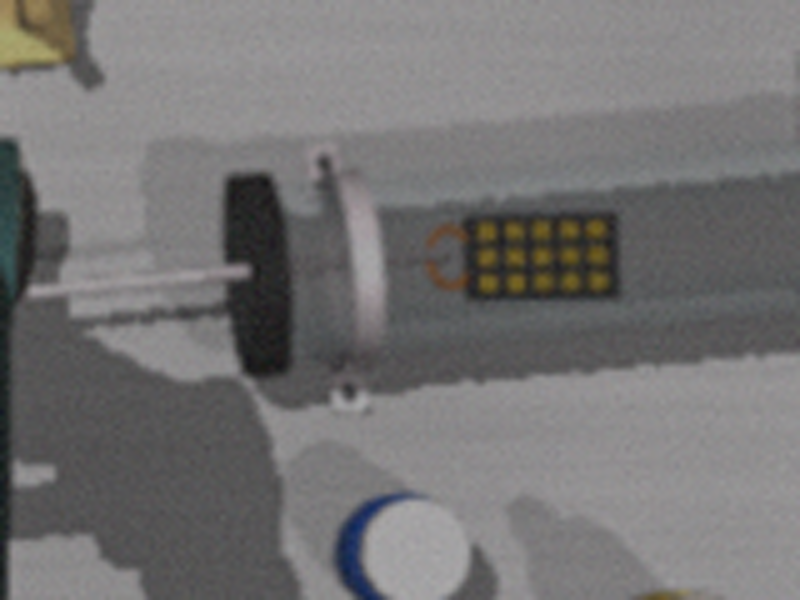

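```bash
python3 - <<'E'
from h import *
from rig import robot,sensors,cams
np.set_printoptions(precision=4,suppress=True)
p0=np.array(sensors.get_position()); hy0=-.236
def tgt(hy,rz): return [p0[0]-.0804*(hy-hy0),p0[1]+hy-hy0,rz-.0187]
for hy,rz,v in((-.10,.057,.08),(-.06,.048,.06),(0.05,.047,.06)):
    r=robot.move_linear(tgt(hy,rz),velocity=v,contact_N=10)
    print(hy,r,sensors.get_contact_force(),sensors.get_position(),sensors.get_clock())
    if r: break
for n in("scene","top"):
    c=cams.camera(n); np.savez(f"{n}5.npz",**c)
s=load("scene5.npz");crop(s,230,150,160,120,5,"pics/s5.png")
t=load("top5.npz");crop(t,280,190,160,120,5,"pics/t5.png")
E
```

```text
-0.1 False [ 0.1716  0.2625 -1.4616] [0.4793 0.1996 0.0383] 14.9833
-0.06 False [ 0.0321  0.8332 -1.6968] [0.476  0.2397 0.0293] 15.8167
0.05 False [ 0.2998 -0.1478 -0.8989] [0.4672 0.3498 0.0283] 17.8083
```

View pics/s5.png

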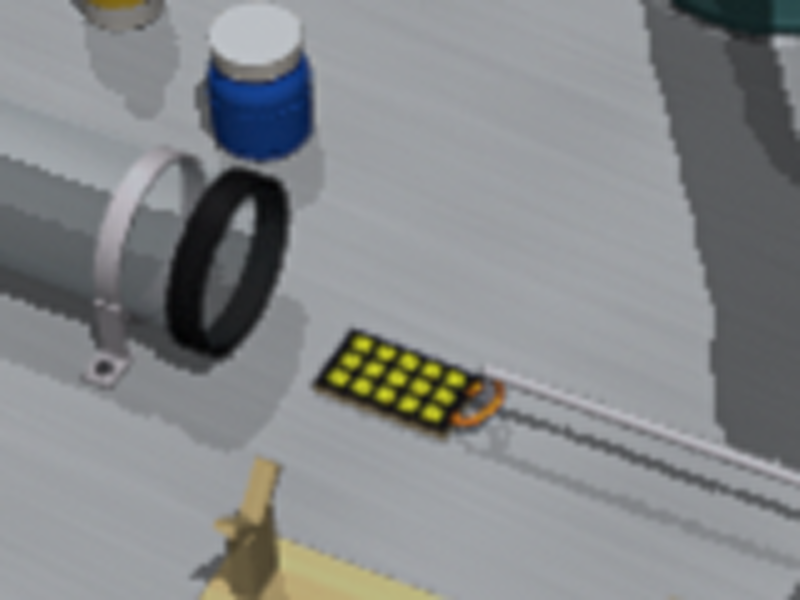

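View pics/t5.png

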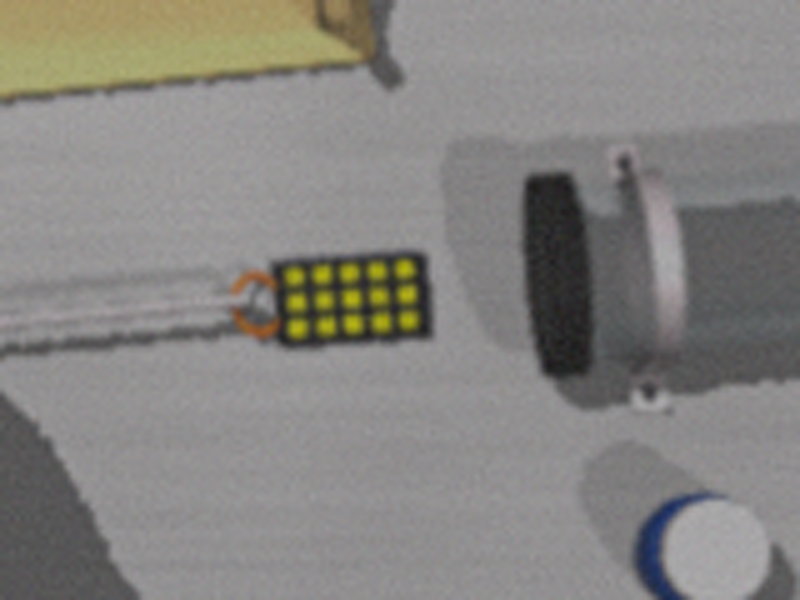

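```bash
python3 - <<'E'
from h import *
np.set_printoptions(precision=4,suppress=True)
t=load("top5.npz");s=load("scene5.npz")
G=lambda u0,v0,k,x,y:((x+.5)/k+u0-.5,(y+.5)/k+v0-.5)
T=lambda x,y,z:onz(t,*G(280,190,5,x,y),z); S=lambda x,y,z:onz(s,*G(230,150,5,x,y),z)
print("bend top",T(266,298,.049),"scene",S(488,372,.05))
f=(T(273,263,.009)+T(282,347,.009))/2; b=(T(424,254,.009)+T(431,335,.009))/2
d=(f-b)/np.linalg.norm(f-b);print("front",f,"back",b,np.linalg.norm(f-b),"loop",f+.010*d)
print("loop outer far top",T(233,304,.025),"scene",S(503,392,.025))
E
```

```text
bend top [0.4945 0.0377 0.049 ] scene [0.4978 0.0471 0.05  ]
front [0.4947 0.0303 0.009 ] back [ 0.5    -0.0571  0.009 ] 0.08750044011146706 loop [0.4941 0.0403 0.009 ]
loop outer far top [0.4938 0.0563 0.025 ] scene [0.4881 0.0517 0.025 ]
```

```bash
python3 - <<'E'
from h import *
from rig import robot,sensors,cams
np.set_printoptions(precision=4,suppress=True)
p=np.array(sensors.get_position())
robot.move_linear(p+[.0004,-.005,0],velocity=.03)
robot.move_linear(p+[.0004,-.005,.035],velocity=.05)
robot.move_linear(p+[.0004,-.005,.19],velocity=.15)
print(sensors.get_contact_force(),sensors.get_position(),sensors.get_clock())
for n in("scene","top"):
    c=cams.camera(n); np.savez(f"{n}6.npz",**c)
s=load("scene6.npz");crop(s,230,150,200,150,4,"pics/s6.png")
t=load("top6.npz");crop(t,235,150,200,150,4,"pics/t6.png")
E
```

```text
[ 0.7793  1.1471 -2.2858] [0.4671 0.3444 0.2174] 20.2667
```

View pics/s6.png

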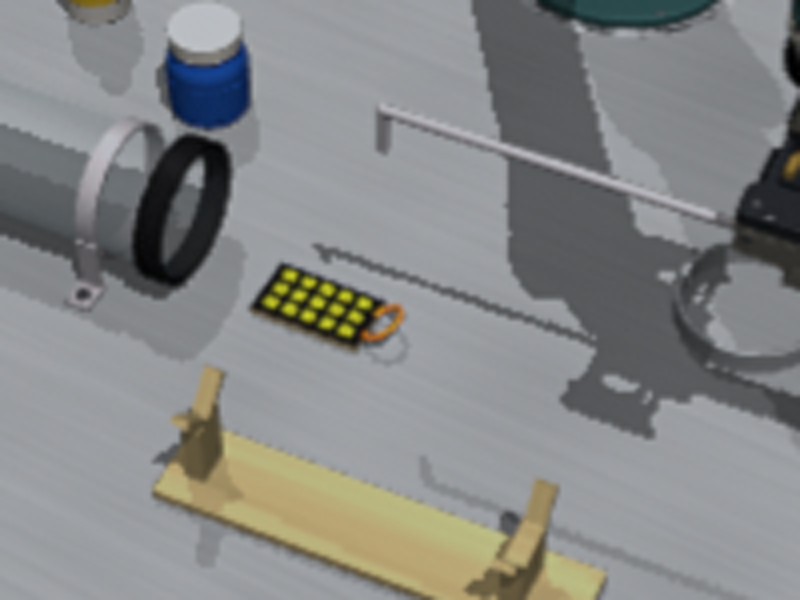

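View pics/t6.png

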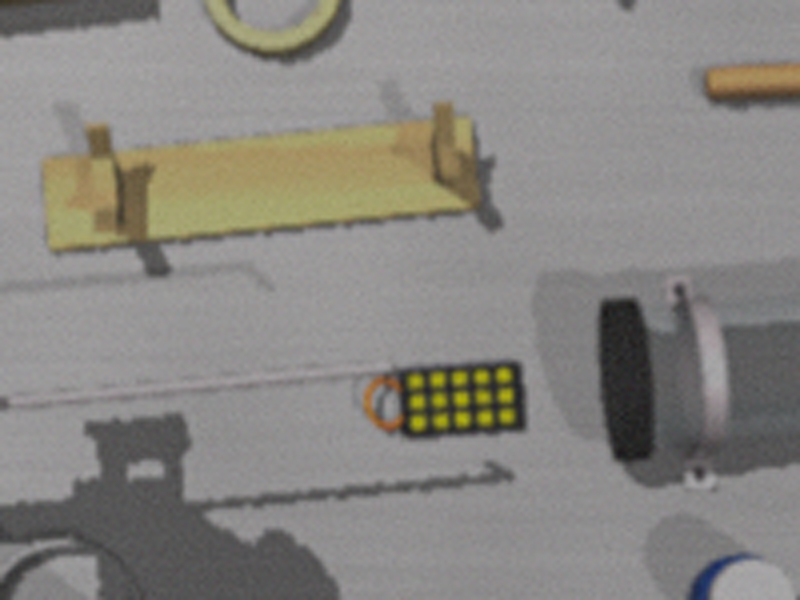

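```bash
python3 - <<'E'
from h import *
from rig import robot,sensors,cams
np.set_printoptions(precision=4,suppress=True)
robot.move_linear([.6564,.169,.2174],rot=ori(5,1),velocity=.18)
robot.move_linear([.6564,.169,.09],velocity=.12)
r=robot.move_linear([.6564,.169,.0567],velocity=.03,contact_N=5)
print(r,sensors.get_contact_force(),sensors.get_position(),sensors.get_clock())
for n in("scene","top"):
    c=cams.camera(n); np.savez(f"{n}7.npz",**c)
s=load("scene7.npz");crop(s,210,200,200,120,4,"pics/s7.png")
E
```

```text
False [-0.9384  1.1053 -1.0611] [0.6566 0.169  0.0569] 24.4167
```

View pics/s7.png

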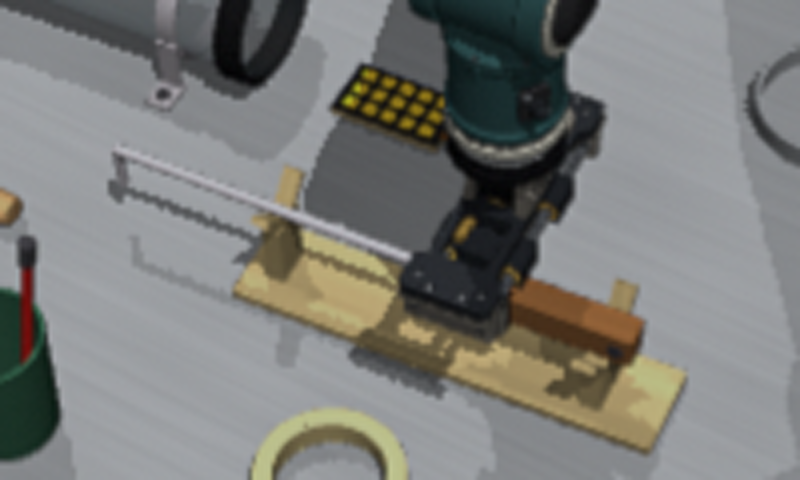

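The rod lies in both notches, with its bend at (118,150) in the crop. I'll open the gripper, retreat and compare with the first picture.

```bash
python3 - <<'E'
from h import *
from rig import robot,sensors,cams
np.set_printoptions(precision=4,suppress=True)
robot.move_linear([.6564,.169,.0562],velocity=.03)
robot.grip(1.0); robot.sleep(.3)
robot.move_linear([.6564,.169,.2],velocity=.1)
robot.movep([.30,.55,.25],ori(5,1)); robot.sleep(.5)
print(sensors.get_contact_force(),sensors.get_opening(),sensors.get_clock())
for n in("scene","top"):
    c=cams.camera(n); np.savez(f"{n}8.npz",**c); cv2.imwrite(f"pics/{n}8.png",c["pixels"])
    d=cv2.absdiff(c["pixels"],load(f"{n}0.npz")["pixels"]).max(2); cv2.imwrite(f"pics/{n}d.png",cv2.convertScaleAbs(d,alpha=4))
a=load("top0.npz")["pixels"][165:225,235:400];b=load("top8.npz")["pixels"][165:225,235:400]
cv2.imwrite("pics/cmp.png",cv2.resize(np.vstack([a,b]),None,fx=4.8,fy=4.8,interpolation=cv2.INTER_CUBIC))
E
```

```text
[ 0.4689  0.1508 -0.7182] 1.001895367894162 30.1417
```

View pics/scene8.png

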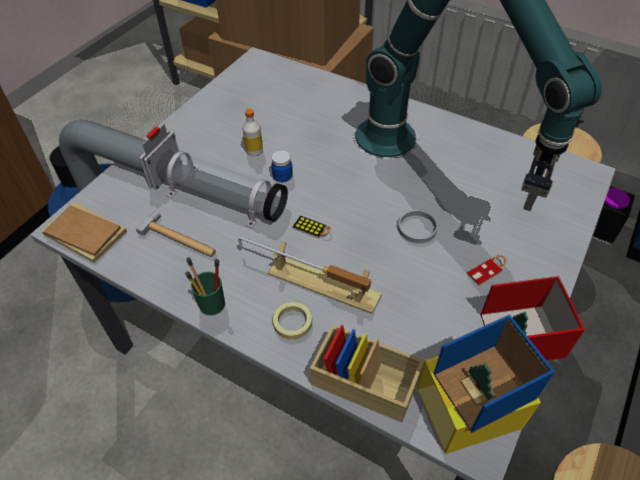

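View pics/scened.png

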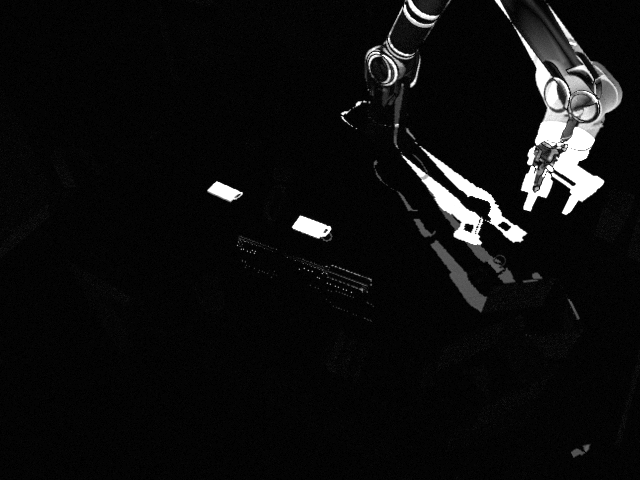

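View pics/cmp.png

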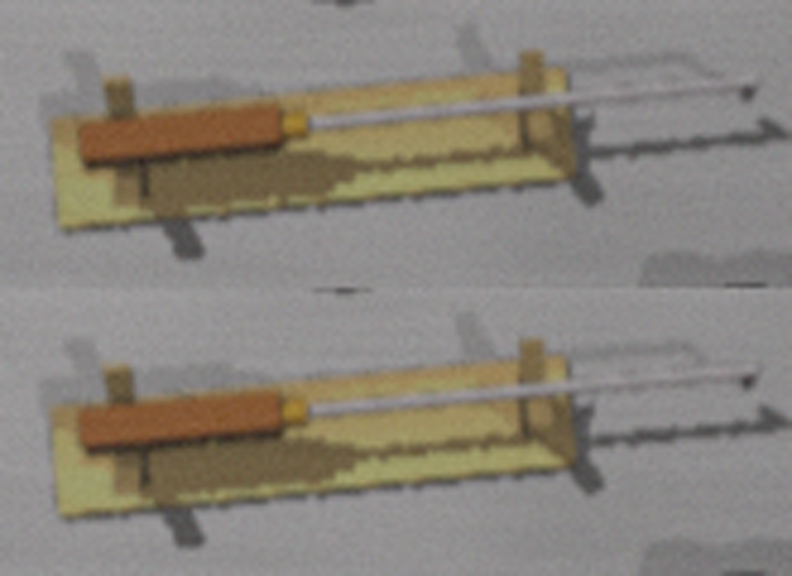

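The rod is back to within a pixel. The plaque lies flat at about (312,226), clear of the mouth at (285,202). In the difference image only the plaque, the robot and its shadow have changed, apart from faint sub-pixel traces along the rod.

```bash
python3 -c "
from rig import job,sensors
print(job.job_done(),sensors.get_clock())"
```

```text
the job is handed in; nothing more can be done
the job is handed in; nothing more can be done
```

The plaque is out of the duct and lying flat on the bench, the hook rod is back in its cradle, and the job is handed in. I caught the plaque by its orange loop with the hook and drew it out. The gripper never touched it.

- **Plaque:** its near end is about 6 cm clear of the duct mouth, and the hook lifted out of the loop cleanly.
- **Hook rod:** before and after pictures match to within about a pixel.
- **Other things on the bench:** a before/after comparison of the scene view showed no change. I did not look at the same comparison for the top view.
- **Limits:** the last clock reading before hand-in was about 30 s of the 61 s allowed. Every tool-force reading I took was below 3 N, and no contact stop triggered.

No check failed. The two cameras disagreed by up to about 1 cm on single points, such as the hook's bend just after the pull, but this caused no trouble.

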